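Show the turned handle's tenon to the inspection camera

TASK

Take the turned handle with the thin tenon out of the rack and hold it up in the air in front of the inspection camera, tenon end towards the lens: the handle lies along the camera's slanting line of sight, with the end face of the tenon centred in front of the glass and about 10 cm from it. Finish while still holding it there, motionless in the gripper. Do not knock the camera out of its aim, and leave the two other turned pieces, the gouge and the tin where they are.

Things in the scene. Friction and masses are not known exactly. Their poses are not given: they have to be found in the camera images.
- handle: the handle to show: pale wood, round, 200 mm long, 85 g. Origin on its axis at mid-length, midway between the rack's rails (grip here); x runs to the tenon, away from the robot. -66 to +54 mm: plain, 28 mm diameter; butt -100 to -66: swells to 34; +55 to +61: collar of 34; +62 to +100: thin tenon of 14 mm. In any of the rack's three places; the only piece with a tenon
- tenon_end (a point): centre of the end face of the tenon, at x = +100 mm in the handle's frame; axes as the handle's
- rack: fixed dark wooden rack: board 130 x 300 x 10 mm with two notched rails along y, 14 mm thick, at x = -42 and +42 mm, rail top 35 mm, notch points 51 mm above the bench. Three turned pieces lie along the rack's x at y = -90, 0, +90 mm, axes 49 mm above the bench; 70 mm free between the rails, 39 mm from board to axis. Origin: centre of its underside
- stand: fixed stand of the inspection camera: dark base plate 120 x 120 x 14 mm, steel column 22 mm thick, fork at the top. Origin at the centre of its underside; faces along its own -x, roughly towards the robot; the head's hinge lies 310 mm above the origin. Place and yaw vary
- lens (a point): centre of the camera's front glass (30 mm across, in a 46 mm dark ring), 60 mm in front of the head's hinge. Axes of the camera head: it looks along its own -x, slanting downward and roughly towards the robot; y is level, z up across the line of sight. The line of sight passes through this point along x
- aim (a joint): downward tilt of the camera head on its stiff hinge, rad: 0 looks level, 0.5 looks 0.5 rad below level. It stays as set unless pushed
- blank: another turned piece in the rack, to be left: 28 mm cylinder, 180 mm long, both ends rounded, no tenon. Origin at its centre, x along it
- ballrod: another turned piece in the rack, to be left: 28 mm cylinder, 200 mm long, with a 34 mm ball at each end. Origin at its centre, x along it
- gouge: a woodturning gouge lying on the bench, to be left: brown 30 mm wide handle 240 mm long and a 12 mm steel bar 150 mm long. Origin where bar and handle meet, on the axis, 15 mm above the bench; x towards the bar's tip
- tin: a closed round tin standing on the bench, to be left: 72 mm diameter, 70 mm high. Origin at the centre of its underside

How it is judged:
On the way:
1. the handle is lifted clear of the rack in the gripper (height (world z) of handle above 0.09 m and contact force between handle and rack below 0.05 N and contact force between the fingers and handle above 2 N), for 0.2 s.
At the end, for the whole second after the job is handed in: Handle held still in the fingers, touching nothing else, tenon towards the lens: its end face 75-125 mm before the glass, within 18 mm of the line of sight in y and z, axis within 0.2 rad of it. Lens moved under 6 mm; other pieces, gouge and tin under 20 mm (x of tenon_end in the frame of lens between -0.125 and -0.075 m and y of tenon_end in the frame of lens between -0.018 and 0.018 m and z of tenon_end in the frame of lens between -0.018 and 0.018 m and angle between the x axis of handle and the x axis of lens, either way round below 0.2 rad and x of handle in the frame of lens below -0.16 m and height (world z) of handle above 0.12 m and contact force between the fingers and handle above 2 N and contact force between handle and rack below 0.05 N and contact force between each of handle, the arm, the fingers and stand below 0.05 N and linear speed of handle below 0.02 m/s and angular speed of handle below 0.15 rad/s and distance of lens from where it was at the start of the episode below 0.006 m and distance of each of blank, ballrod, gouge, tin from where it was at the start of the episode below 0.02 m); the arm keeps its last pose, push and grip.
It fails at once if the camera is knocked out of its aim (distance of lens from where it was at the start of the episode above 0.006 m).
It fails at once if another piece, the gouge or the tin is disturbed (distance of any of blank, ballrod, gouge, tin from where it was at the start of the episode above 0.02 m).
It also fails if it takes over 35 s, if anything falls off the work surface, if the arm or the gripper's body presses on something with over 40 N, if the wrist force passes 120 N, or if a joint passes its speed limit or range.

ROBOT

A 6-joint arm with a two-finger parallel gripper is mounted at the origin on the work surface. World frame = base frame: x ahead of the robot, y to its left, z up, the work surface at z = 0. Lengths are in m, angles in rad, forces in N, time in s.
With the tool pointing down it reaches from about 0.225 to 0.875 m from the base axis. Payload 3.4 kg.
Tool frame: the origin (TCP) lies at the very end of the fingers, on their centre line; the grasp point (between the pads) lies 19 mm behind it; z points along the fingers, y is the line along which they close (so a half turn about z gives the same grasp; the last joint's range is limited). The gripper opens to 85 mm and grips with 20 to 120 N. Pads are 22 mm wide; open, the fingers measure 114 mm over their backs; the gripper's body (76 mm by 85 mm) begins 54 mm behind the grasp point. The pads swing forward as they close: fully open they stand 13 mm farther back than shut.
Start: joints at [-1.308, 0.276, 1.505, -0, 1.361, -0.121], TCP at [0.215, -0.533, 0.231] pointing down, gripper open.
Joint ranges: [-2.89, 2.89], [-0.75, 2.08], [0.22, 2.7], [-1.18, 4.32], [0.11, 2.71], [-2.7, 2.7]. Speed limits (rad/s): [2.57, 2.57, 3.14, 3.14, 3.14, 3.14].

INTERFACE

Orientations are given as a unit quaternion [w, x, y, z].
In Python, from rig import manip, eyes gives the robot as it stands.
- The arm moves only by the tool servo_tool, never from a script. Its argument "series" is text: rows parted by semicolons, each of 7 numbers parted by spaces: the shift along the tool's x, y, z in m, then the turn, a rotation vector about the tool's x, y, z in degrees, then the closure, from 0 (fully open) to 1 (shut). In form: dx dy dz ax ay az fingers; .... A call has 1 to 5 rows; each row is the pose to reach, as a shift and turn from the pose commanded when the call began, along the tool's axes at that moment; what a row does not reach only later rows make up. A row lasts 1/10 s, in which the tool goes at most 50 mm and 8.59 degrees, less where a joint would pass 70% of its speed; a pose out of reach is approached as far as the arm can. A call with a gripper value outside its range is refused whole. The fingers move at their own pace and stop on an object; "squeeze" is the grip in N (left out, the last holds). Time passes only in rows, so rows that repeat a pose let the fingers close. It gives the time, the measured TCP pose, the force, the opening and the grip force at its end, in the units of the state.
- manip.get_state(): the state, without advancing time (a new reading comes with each control period).
- eyes.get_image(name): name is "scene" or "top" or "wrist"; returns the picture (400x640x3 uint8, red, green, blue); there is no depth.
- eyes.camera_info(name): a dict with "fx", "fy", "cx", "cy" (pixels), "eye" and "orientation" of the camera in the world. Camera axes: x right, y down, z forward; pixel columns grow to the right and rows downward; lengths in m; the calibration is good to about 2 mm. The wrist camera is an equidistant fisheye: a pixel r from the principal point sees the ray r / f radians off the axis. A picture is of the moment at which its call begins: read the wrist's pose just before it. camera_info takes no time and is no camera call; for the wrist camera it gives the pose at the moment of the call.
- manip.sign_off(): hands the job in; it is judged then, once.
The state is a dict: "clock": time; "qpos": joint angles; "qd": joint speeds; "effort": joint torques, N m; "position": TCP position; "ee_rot": TCP orientation; "contact_force": force on the tool from outside, world axes, zero at the start; "moment": the same for the moment, N m; "width": finger opening in m; "gripper_force": force on a finger pad.
Only numpy, scipy, OpenCV 4.12 (cv2) and the standard library are available. Lean on these libraries where they do the work, as an engineer would, in place of code of your own. Each camera call takes 0.05 s, during which the arm holds its last target. There are 200 camera calls.

## Working session

There is one attempt and no reset: what is moved stays moved. The work goes in short steps, Python scripts to look and compute and a tool call to move; the robot and the scene stay as the last step left them, time stands still between calls to the robot, and variables do not carry over. Pictures are saved under pics/ and viewed, at most 10 in all, crops included, and the job is handed in when it is done.

Besides the shell and the picture viewer there is one more tool, called as name(argument=value, ...) on one line, values as JSON. servo_tool: Moves the arm, as the interface text tells. Its arguments: {"type":"object","properties":{"series":{"type":"string"},"squeeze":{"type":"number"}},"required":["series"]}

```bash
mkdir -p pics; python3 - <<'E'
from rig import manip, eyes
import cv2
for n in ("scene","top"):
    im=eyes.get_image(n); cv2.imwrite(f"pics/{n}0.png",im[:,:,::-1]); i=eyes.camera_info(n); print(n,i)
print(manip.get_state())
E
```

```text
scene {'fx': 399.1627784590442, 'fy': 399.1627784590442, 'cx': 322.4226401415513, 'cy': 201.75536963887882, 'eye': array([ 1.25918836, -0.16501386,  0.72912631]), 'orientation': array([-0.36114265,  0.69998386,  0.54436553, -0.28855633])}
top {'fx': 484.7751816687714, 'fy': 484.7751816687714, 'cx': 320.1155100188655, 'cy': 198.5580669285659, 'eye': array([0.33047344, 0.00538938, 1.40184399]), 'orientation': array([ 0.06035049, -0.70216374,  0.70592872, -0.07062958])}
{'clock': 0.1, 'qpos': array([-1.30798938e+00,  2.76526516e-01,  1.50606674e+00, -1.95818611e-05,
        1.36070570e+00, -1.21029276e-01]), 'qd': array([ 0.00031425, -0.00260688, -0.00347328, -0.00110852, -0.00074504,
        0.00116766]), 'effort': array([ 9.48613488e-04, -4.17703342e+01, -2.46406174e+01,  1.32985060e-04,
        5.81589702e-03,  2.42591014e-06]), 'position': array([ 0.21516708, -0.5326805 ,  0.23050522]), 'ee_rot': array([-8.50331949e-04,  9.81639428e-01,  1.90744083e-01, -6.99782256e-05]), 'contact_force': array([ 0.5696497 , -0.68976567, -0.12580334]), 'moment': array([ 0.03906129,  0.04769696, -0.03349836]), 'gripper_force': 0.0, 'width': 0.08550828994724288}
```

View pics/scene0.png

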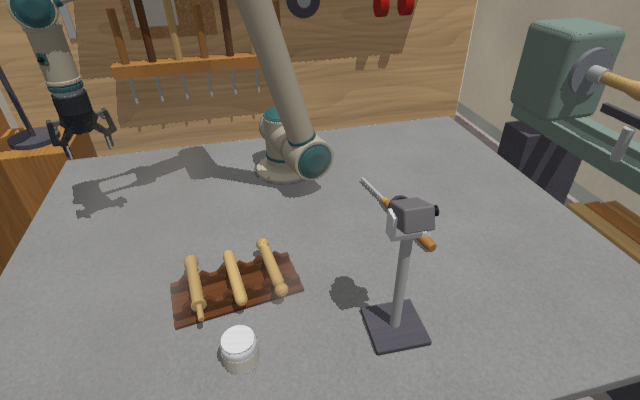

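View pics/top0.png

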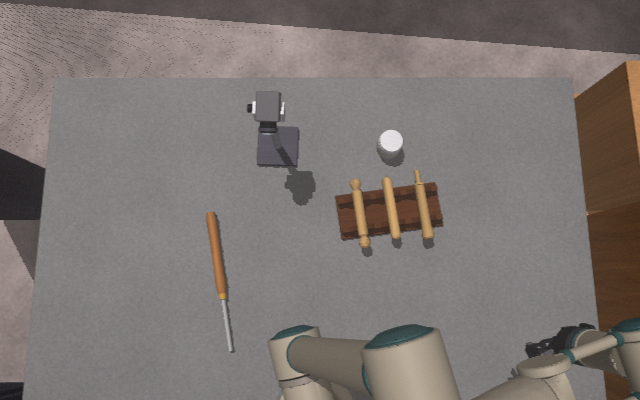

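```bash
cat > h.py <<'E'
from rig import manip, eyes
import cv2, numpy as np
from scipy.spatial.transform import Rotation as R
def rot(q): return R.from_quat(np.roll(q,-1)).as_matrix()
def ray(i,p,fish=False):
    d=np.array([(p[0]-i['cx'])/i['fx'],(p[1]-i['cy'])/i['fy']])
    if fish:
        r=np.linalg.norm(d); v=np.r_[d/max(r,1e-9)*np.sin(r),np.cos(r)]
    else: v=np.r_[d,1]
    v=rot(i['orientation'])@v
    return np.array(i['eye']),v/np.linalg.norm(v)
def plane(i,p,z,fish=False):
    e,v=ray(i,p,fish); return e+v*(z-e[2])/v[2]
def tri(rays):
    A=sum(np.eye(3)-np.outer(v,v) for e,v in rays); b=sum((np.eye(3)-np.outer(v,v))@e for e,v in rays)
    x=np.linalg.solve(A,b); return x,[np.linalg.norm(np.cross(v,x-e)) for e,v in rays]
E
python3 - <<'E'
import cv2,numpy as np
t=cv2.imread('pics/top0.png');s=cv2.imread('pics/scene0.png')
a=cv2.resize(t[80:180,235:315],None,fx=5,fy=5,interpolation=2)
b=cv2.resize(s[180:360,350:450],None,fx=3.3,fy=3.3,interpolation=2)
h=590
o=np.zeros((h,800,3),np.uint8)
o[:500,:400]=a; b=b[:590];o[:b.shape[0],410:410+b.shape[1]]=b
cv2.imwrite('pics/c1.png',o)
c=cv2.resize(t[160:260,325:455],None,fx=6,fy=6,interpolation=2);cv2.imwrite('pics/c2.png',c)
E
```

```text
(no output)
```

View pics/c1.png

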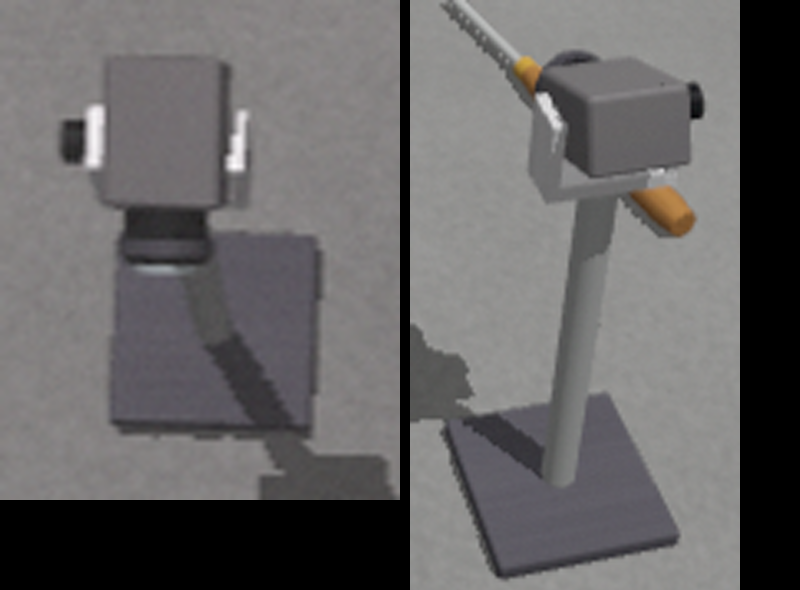

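View pics/c2.png

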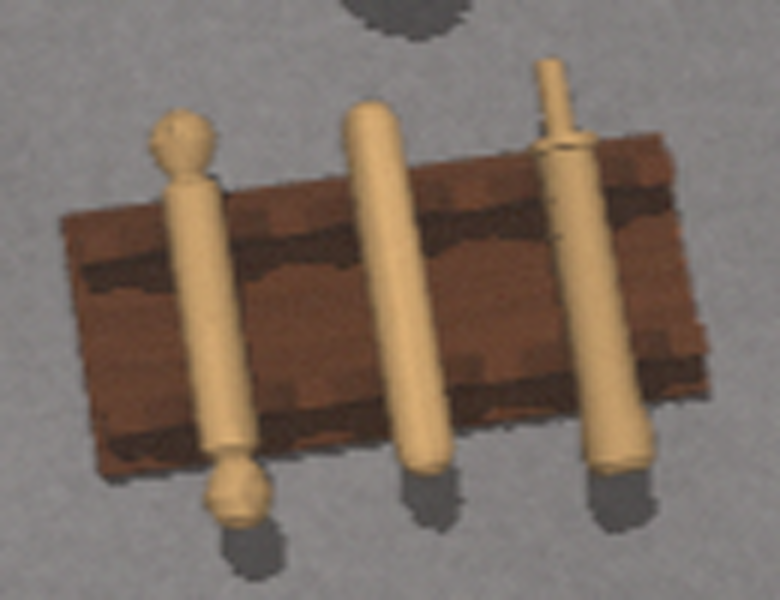

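```bash
python3 - <<'E'
from h import *
T=eyes.camera_info('top');S=eyes.camera_info('scene')
np.set_printoptions(precision=4,suppress=True)
print('top plate',[plane(T,(235+x/5,80+y/5),.014)[:2] for x,y in((318,235),(310,427),(112,425))])
c=[plane(S,(350+(x-410)/3.3,180+y/3.3),.014)[:2] for x,y in((445,425),(607,393),(680,537),(500,573))]
print('scene plate',c,np.mean(c,0))
print('head top view z.34',[plane(T,(235+x/5,80+y/5),.34)[:2] for x,y in((107,57),(220,57),(222,205),(103,205),(120,250),(210,250),(165,268))])
# handle
for n,z in(('top',.049),):
    im=cv2.imread(f'pics/{n}0.png'); hsv=cv2.cvtColor(im,cv2.COLOR_BGR2HSV)
    m=cv2.inRange(hsv,(12,70,120),(30,255,255)); 
    k,l,st,ce=cv2.connectedComponentsWithStats(m)
    for j in range(1,k):
        if st[j,4]>200:
            ys,xs=np.nonzero(l==j); p=np.c_[xs,ys].astype(np.float32)
            vx,vy,x0,y0=cv2.fitLine(p,cv2.DIST_L2,0,.01,.01).ravel()
            t=(p-[x0,y0])@[vx,vy]; a=np.array([x0,y0])+np.array([vx,vy])*t.min(); b=np.array([x0,y0])+np.array([vx,vy])*t.max()
            A,B=plane(T,a,z),plane(T,b,z); d=A-B
            print(j,st[j],a,b,A,B,np.linalg.norm(d),np.degrees(np.arctan2(d[1],d[0])))
r=[plane(T,(325+x/6,160+y/6),.01)[:2] for x,y in((65,215),(660,135),(708,397),(105,475))]
print('rack',r)
print('scene head pts tri: hinge knob')
def P(t,s): print(tri([ray(T,(235+t[0]/5,80+t[1]/5)),ray(S,(350+(s[0]-410)/3.3,180+s[1]/3.3))]))
P((107,57),(590,95));P((220,57),(688,95)) # rear top corners? guess
P((222,205),(645,60));P((103,205),(540,70))
E
```

```text
top plate [array([0.8091, 0.0472]), array([0.6906, 0.0518]), array([0.6922, 0.1684])]
scene plate [array([0.6953, 0.0558]), array([0.6967, 0.1745]), array([0.8164, 0.1703]), array([0.8125, 0.0521])] [0.7552 0.1132]
head top view z.34 [array([0.7833, 0.1354]), array([0.7833, 0.083 ]), array([0.7112, 0.0815]), array([0.7113, 0.136 ]), array([0.6897, 0.1278]), array([0.6896, 0.0868]), array([0.6811, 0.1072])]
1 [625  61  15  97 748] [632.1803  60.4873] [639.0717 156.9949] [ 1.0061 -0.9635  0.049 ] [ 0.7038 -0.9455  0.049 ] 0.3028137893602385 -3.4049345520432097
4 [414 170  20  69 593] [416.1216 169.6088] [428.6745 237.6913] [ 0.668  -0.2923  0.049 ] [ 0.4714 -0.3191  0.049 ] 0.1984906401585727 7.764970979795487
5 [382 177  19  62 568] [385.7142 176.7071] [396.2092 238.1351] [ 0.6473 -0.2039  0.049 ] [ 0.4706 -0.2278  0.049 ] 0.17837030476499563 7.694721276941848
6 [350 178  20  70 623] [354.1354 177.9785] [365.0967 247.1432] [ 0.6439 -0.1131  0.049 ] [ 0.4458 -0.1398  0.049 ] 0.19986606812774002 7.6895518684227895
8 [207 212  19  88 717] [209.44   211.7926] [221.9613 298.7175] [0.5476 0.2967 0.049 ] [0.3076 0.2542 0.049 ] 0.2437987011517505 10.04039459157919
rack [array([ 0.5996, -0.0619]), array([ 0.6385, -0.355 ]), array([ 0.5087, -0.3718]), array([ 0.4725, -0.0795])]
scene head pts tri: hinge knob
(array([0.7739, 0.1143, 0.3416]), [np.float64(0.021973978146346003), np.float64(0.021973978146345986)])
(array([0.7919, 0.1053, 0.3483]), [np.float64(0.025155336793263653), np.float64(0.025155336793263552)])
(array([0.7294, 0.1101, 0.3266]), [np.float64(0.03006243768836167), np.float64(0.030062437688361768)])
(array([0.7119, 0.1163, 0.315 ]), [np.float64(0.02363987798815175), np.float64(0.023639877988151734)])
```

```bash
cat >> h.py <<'E'
np.set_printoptions(precision=4,suppress=True)
def down(yaw): # tool x horizontal at yaw, z down
    c,s=np.cos(yaw),np.sin(yaw); return np.array([[c,s,0],[s,-c,0],[0,0,-1.]])
def delta(p,M):
    s=manip.get_state(); W=rot(s['ee_rot'])
    print('mm',1000*W.T@(np.array(p)-s['position']),'deg',np.degrees(R.from_matrix(W.T@M).as_rotvec()),'t',s['clock'])
E
python3 - <<'E'
from h import *
delta((.569,-.306,.18),down(np.radians(7.7)))
i=eyes.camera_info('wrist');s=manip.get_state();W=rot(s['ee_rot'])
print(W.T@(i['eye']-s['position']),W.T@rot(i['orientation']),i['fx'])
E
```

```text
mm [412.9645 -77.5951  50.7141] deg [-0.098   0.0015 14.2924] t 0.1
[ 0.0836 -0.0009 -0.1434] [[-0.0007 -0.9464 -0.3229]
 [ 1.     -0.0006 -0.0007]
 [ 0.0005 -0.3229  0.9464]] 309.70691628693146
```

servo_tool(series="0.05 -0.01 0.01 0 0 7 0; 0.1 -0.02 0.02 0 0 14.3 0; 0.15 -0.03 0.03 0 0 14.3 0; 0.2 -0.04 0.03 0 0 14.3 0; 0.24 -0.05 0.03 0 0 14.3 0")

```text
clock: 0.6
position: [0.4203, -0.3954, 0.2004]
ee_rot: [-0.001, 0.998, 0.067, -0.0]
contact_force: [0.1, -1.1, 0.2]
width: 0.0851
gripper_force: 0.0
```

servo_tool(series="0.05 0 0 0 0 0 0; 0.1 -0.02 0 0 0 0 0; 0.15 -0.05 0 0 0 0 0; 0.18 -0.07 0.01 0 0 0 0; 0.18 -0.07 0.01 0 0 0 0")

```text
clock: 1.1
position: [0.5918, -0.2982, 0.189]
ee_rot: [-0.002, 0.998, 0.07, 0.0]
contact_force: [-0.8, -0.3, -2.1]
width: 0.0859
gripper_force: 0.0
```

```bash
python3 - <<'E'
from h import *
delta((.569,-.306,.18),down(np.radians(7.7)))
a=np.radians(50); y=np.radians(-2); X=np.array([np.cos(a)*np.cos(y),np.cos(a)*np.sin(y),np.sin(a)]); Y=np.array([np.sin(y),-np.cos(y),0])
delta((.40,.12,.30),np.c_[X,Y,np.cross(X,Y)]); print(manip.get_state()['qpos'])
i=eyes.camera_info('wrist'); im=eyes.get_image('wrist'); cv2.imwrite('pics/w1.png',im[:,:,::-1])
hsv=cv2.cvtColor(im,cv2.COLOR_RGB2HSV); m=cv2.inRange(hsv,(12,70,120),(30,255,255))
k,l,st,ce=cv2.connectedComponentsWithStats(m)
for j in range(1,k):
    if st[j,4]>600:
        c,_=cv2.findContours((l==j).astype(np.uint8),0,2); P=np.array([plane(i,p,.049,True)[:2] for p in c[0][:,0,:]])
        q=P.mean(0); d=np.linalg.svd(P-q)[2][0]; d*=np.sign(d[0]); t=(P-q)@d; print(st[j],q+d*t.min(),q+d*t.max(),np.ptp(t),np.degrees(np.arctan2(d[1],d[0])))
E
```

```text
mm [-23.6999   4.5448   8.9718] deg [-0.2475 -0.029   0.338 ] t 1.1
mm [-131.4103 -441.4154 -109.1594] deg [-4.6129 49.8607  9.2832] t 1.1
[-0.5737  0.4321  1.3695  0.0037  1.3425  0.856 ]
[ 300  102   37  195 4703] [ 0.4591 -0.313 ] [ 0.6664 -0.2851] 0.20925767391002703 7.6732625812134545
[ 126  112   51  173 3662] [ 0.4393 -0.1344] [ 0.6411 -0.1042] 0.20409710449024 8.503640032040433
[ 208  114   40  169 4196] [ 0.4635 -0.2248] [ 0.6454 -0.1963] 0.1841247943513525 8.912433331126914
```

View pics/w1.png

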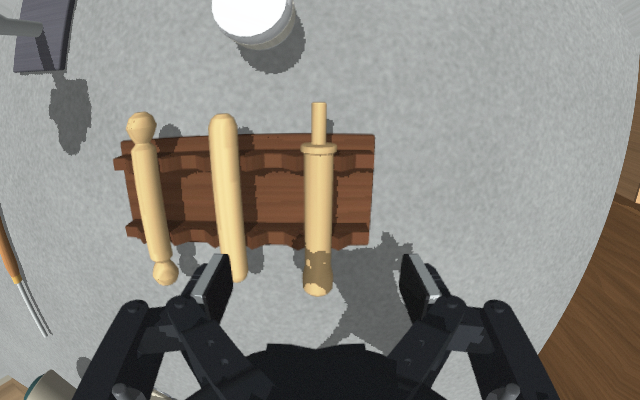

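servo_tool(series="-0.01 -0.04 -0.02 0 5 1 0; -0.02 -0.09 -0.04 0 13 2 0; -0.04 -0.13 -0.07 -1 20 3 0; -0.06 -0.18 -0.1 -2 27 4 0; -0.07 -0.22 -0.12 -2.3 34 5 0")

```text
clock: 1.65
position: [0.4932, -0.1072, 0.3053]
ee_rot: [0.001, 0.955, 0.02, 0.295]
contact_force: [1.1, 0.8, 0.4]
width: 0.0859
gripper_force: 0.0
```

```bash
python3 - <<'E'
from h import *
a=np.radians(50); y=np.radians(-2); X=np.array([np.cos(a)*np.cos(y),np.cos(a)*np.sin(y),np.sin(a)]); Y=np.array([np.sin(y),-np.cos(y),0])
delta((.42,.12,.33),np.c_[X,Y,np.cross(X,Y)]); print(manip.get_state()['qpos'],manip.get_state()['position'])
E
```

```text
mm [ -37.545  -229.4218  -59.5576] deg [-2.1913 15.6203  3.6285] t 1.65
[-0.5946 -0.1544  1.9502  0.4325  0.8833  0.7361] [ 0.4932 -0.1072  0.3053]
```

servo_tool(series="-0.01 -0.04 -0.01 0 3 0 0; -0.02 -0.09 -0.03 -1 7 1 0; -0.03 -0.14 -0.04 -1.5 11 2 0; -0.04 -0.19 -0.05 -2 15 3 0; -0.04 -0.23 -0.06 -2 15.6 3.6 0")

```text
clock: 2.15
position: [0.4302, 0.0504, 0.3136]
ee_rot: [0.014, 0.919, -0.012, 0.395]
contact_force: [-0.3, -0.3, 0.0]
width: 0.0852
gripper_force: 0.0
```

servo_tool(series="0 0 0 0 0 0 0")

```text
clock: 2.25
position: [0.4305, 0.0523, 0.3132]
ee_rot: [0.014, 0.919, -0.009, 0.394]
contact_force: [0.8, -0.7, -0.2]
width: 0.0853
gripper_force: 0.0
```

```bash
python3 - <<'E'
from h import *
s=manip.get_state();print(s['position'],s['qpos'],s['qd'])
i=eyes.camera_info('wrist'); im=eyes.get_image('wrist'); cv2.imwrite('pics/w2.png',im[:,:,::-1]); print(i)
E
```

```text
[0.4305 0.0523 0.3132] [-0.0328 -0.3745  2.1843 -0.0167  0.5217  1.5683] [-0.0856  0.0308 -0.0422  0.1003  0.0079 -0.175 ]
{'fx': 309.70691628693146, 'fy': 309.70691628693146, 'cx': 315.5170915923012, 'cy': 195.45018708352978, 'eye': array([0.3846, 0.0574, 0.4726]), 'orientation': array([ 0.16  , -0.6786,  0.6948, -0.1766])}
```

View pics/w2.png

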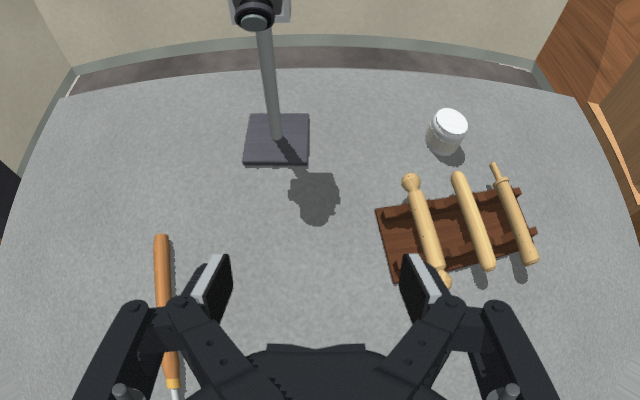

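servo_tool(series="0.02 -0.02 -0.02 0 0 0 0; 0.04 -0.04 -0.04 0 0 0 0; 0.06 -0.06 -0.06 0 0 0 0; 0.06 -0.06 -0.06 0 0 0 0; 0.06 -0.06 -0.06 0 0 0 0")

```text
clock: 2.8
position: [0.4333, 0.1109, 0.3981]
ee_rot: [0.014, 0.919, -0.012, 0.394]
contact_force: [-1.1, 0.8, -0.2]
width: 0.0856
gripper_force: 0.0
```

```bash
python3 - <<'E'
from h import *
s=manip.get_state();print(s['position'],s['qpos'],s['qd'])
i=eyes.camera_info('wrist'); im=eyes.get_image('wrist'); cv2.imwrite('pics/w3.png',im[:,:,::-1]); print(i)
a=cv2.imread('pics/w2.png')[0:60,220:300]; b=im[0:100,235:315,::-1]
# crop b
o=np.zeros((600,800,3),np.uint8); o[:300,:400]=cv2.resize(a,None,fx=5,fy=5,interpolation=2); o[:500,400:]=cv2.resize(b,None,fx=5,fy=5,interpolation=2)
cv2.imwrite('pics/c3.png',o)
E
```

```text
[0.4333 0.1109 0.3981] [ 0.2944 -0.3569  1.9681 -0.3539  0.7824  2.0462] [-0.0262 -0.0001  0.0556 -0.0028  0.0049  0.015 ]
{'fx': 309.70691628693146, 'fy': 309.70691628693146, 'cx': 315.5170915923012, 'cy': 195.45018708352978, 'eye': array([0.3875, 0.116 , 0.5576]), 'orientation': array([ 0.1599, -0.6762,  0.6971, -0.1767])}
```

View pics/c3.png

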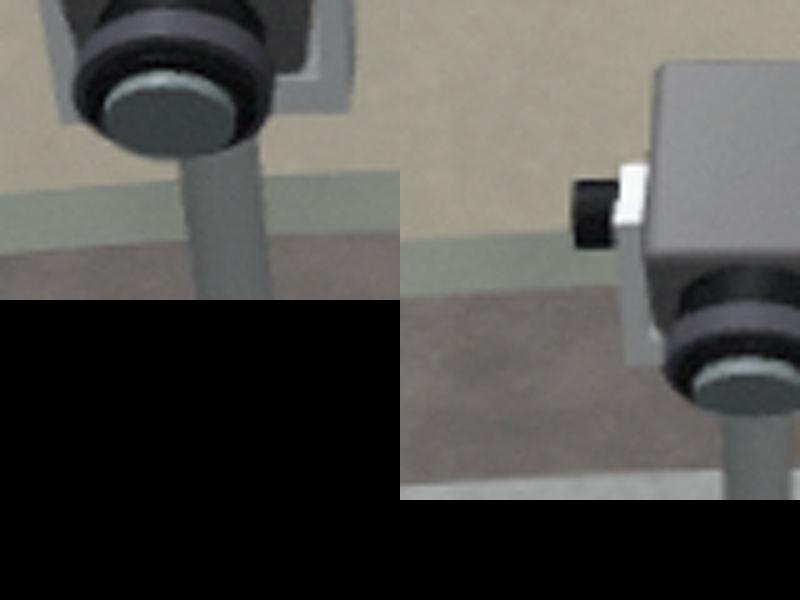

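```bash
python3 - <<'E'
from h import *
b=dict(fx=309.707,fy=309.707,cx=315.517,cy=195.45)
i2=dict(b,eye=np.array([0.3846,0.0574,0.4726]),orientation=np.array([.16,-.6786,.6948,-.1766]))
i3=dict(b,eye=np.array([0.3875,0.116,0.5576]),orientation=np.array([.1599,-.6762,.6971,-.1767]))
T=eyes.camera_info('top')
r2=ray(i2,(253.8,24.2),1); r3=ray(i3,(305.3,77.4),1); rt=ray(T,(235+165/5,80+266/5))
for rs in([r2,r3],[r2,rt],[r3,rt],[r2,r3,rt]): print(tri(rs))
H=np.array([.753,.110,.310]); u=np.array([1,-.035,0])
for e,v in(r2,r3):
    # point on circle
    best=[]
    for t in np.arange(0,1.2,.02):
        L=H-.06*(u*np.cos(t)+np.array([0,0,np.sin(t)])); w=np.cross(v,L-e); best.append((np.linalg.norm(w),t,(L-e)-v*((L-e)@v)))
    print(min(best,key=lambda x:x[0]), np.degrees(np.arcsin(-v[2])))
# scale: plate corners seen in w2
for p in((249,114),(309,114),(310,165),(243,163)): print(plane(i2,p,.014,1))
for j,r in((i2,r2),(i3,r3)): print(np.linalg.norm(np.array([.70,.112,.28])-j['eye']))
im=cv2.cvtColor(cv2.imread('pics/w3.png'),cv2.COLOR_BGR2HSV); print(im[77,286:326].tolist()[::4],[im[y,305].tolist() for y in range(68,86)])
E
```

```text
(array([0.7026, 0.1148, 0.2868]), [np.float64(0.0008355065684391864), np.float64(0.0008355065684392086)])
(array([0.6989, 0.1135, 0.2884]), [np.float64(0.0013325295983691705), np.float64(0.0013325295983691518)])
(array([0.6985, 0.1131, 0.2907]), [np.float64(0.0011585219638891736), np.float64(0.0011585219638891812)])
(array([0.6991, 0.1137, 0.2891]), [np.float64(0.0013443586773612692), np.float64(0.0011892416008887285), np.float64(0.0016088460713282091)])
(np.float64(0.002358619510671882), np.float64(0.34), array([ 0.0004, -0.0023, -0.    ])) 29.976924032852114
(np.float64(0.0022366326081272874), np.float64(0.28), array([-0.0002, -0.0022, -0.0002])) 40.60072280729706
[0.8114 0.1718 0.014 ]
[0.8065 0.0507 0.014 ]
[0.6844 0.0508 0.014 ]
[0.6919 0.1715 0.014 ]
0.37356803931814075
0.41801197351272124
[[8, 19, 109], [135, 16, 31], [90, 22, 93], [90, 20, 63], [85, 24, 65], [105, 23, 66], [90, 20, 64], [99, 26, 69], [135, 32, 16], [13, 17, 107]] [[120, 15, 34], [0, 0, 28], [120, 23, 22], [93, 25, 92], [90, 24, 140], [90, 23, 157], [95, 24, 127], [85, 24, 65], [95, 24, 65], [95, 23, 68], [90, 25, 61], [84, 21, 61], [95, 24, 65], [90, 27, 66], [102, 20, 63], [90, 18, 84], [85, 16, 96], [84, 13, 101]]
```

```bash
python3 - <<'E'
from h import *
delta((.568,-.303,.16),down(np.radians(7.7)))
E
```

```text
mm [-72.7097 404.0584 276.5518] deg [  4.8478 -46.0942  -8.7867] t 2.85
```

servo_tool(series="-0.01 0.04 0.02 0 -5 -1 0; -0.02 0.08 0.05 1 -11 -2 0; -0.03 0.12 0.08 1.5 -17 -3 0; -0.04 0.16 0.11 2 -23 -4 0; -0.05 0.2 0.13 2.4 -28 -5 0")

```text
clock: 3.35
position: [0.4783, -0.0623, 0.2942]
ee_rot: [0.008, 0.987, 0.031, 0.158]
contact_force: [0.7, -0.3, -0.2]
width: 0.0856
gripper_force: 0.0
```

```bash
python3 - <<'E'
from h import *
delta((.568,-.303,.16),down(np.radians(7.7))); print(manip.get_state()['position'])
E
```

```text
mm [ 27.9499 242.1087 156.8947] deg [  2.1188 -18.1362  -4.0918] t 3.35
[ 0.4783 -0.0623  0.2942]
```

servo_tool(series="0.01 0.05 0.02 0.5 -5 -1 0; 0.02 0.1 0.04 1 -10 -2 0; 0.03 0.15 0.07 2 -15 -3 0; 0.03 0.2 0.11 2 -18 -4 0; 0.03 0.24 0.15 2 -18.1 -4 0")

```text
clock: 3.85
position: [0.5583, -0.2721, 0.1894]
ee_rot: [0.001, 0.998, 0.067, 0.001]
contact_force: [1.1, 1.0, -0.3]
width: 0.0853
gripper_force: 0.0
```

servo_tool(series="0 0 0 0 0 0 0; 0 0 0 0 0 0 0")

```text
clock: 4.05
position: [0.5556, -0.2692, 0.1894]
ee_rot: [-0.001, 0.998, 0.066, -0.001]
contact_force: [-1.0, 1.3, 0.3]
width: 0.0854
gripper_force: 0.0
```

```bash
python3 - <<'E'
from h import *
delta((.568,-.303,.16),down(np.radians(7.7))); s=manip.get_state(); print(s['position'],s['qd'])
i=eyes.camera_info('wrist'); im=eyes.get_image('wrist'); cv2.imwrite('pics/w4.png',im[:,:,::-1])
hsv=cv2.cvtColor(im,cv2.COLOR_RGB2HSV); m=cv2.inRange(hsv,(12,70,120),(30,255,255))
k,l,st,ce=cv2.connectedComponentsWithStats(m)
for j in range(1,k):
    if st[j,4]>600:
        c,_=cv2.findContours((l==j).astype(np.uint8),0,2); P=np.array([plane(i,p,.049,True)[:2] for p in c[0][:,0,:]])
        q=P.mean(0); d=np.linalg.svd(P-q)[2][0]; d*=np.sign(d[0]); t=(P-q)@d; print(st[j],q+d*t.min(),q+d*t.max(),np.ptp(t),np.degrees(np.arctan2(d[1],d[0])))
E
```

```text
mm [ 7.9039 35.1802 29.3242] deg [-0.0659  0.073  -0.1439] t 4.05
[ 0.5556 -0.2692  0.1894] [ 0.0376 -0.06   -0.012   0.001   0.0074  0.0075]
[ 335   67   40  204 5284] [ 0.4623 -0.319 ] [ 0.6683 -0.2962] 0.2073012134091643 6.307620698200441
[ 150   78   49  187 4363] [ 0.4401 -0.1345] [ 0.6412 -0.1028] 0.20357447432577613 8.977431871326067
[ 240   78   37  181 4998] [ 0.4644 -0.2226] [ 0.6465 -0.2017] 0.18327744738705984 6.538233801028032
```

View pics/w4.png

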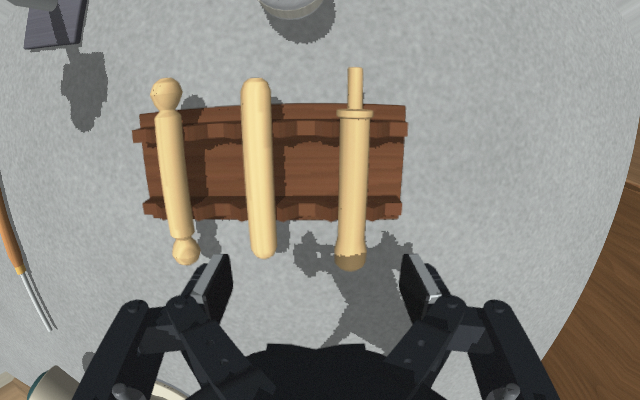

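servo_tool(series="0.008 0.037 0.02 0 0 0 0; 0.008 0.037 0.05 0 0 0 0; 0.008 0.037 0.08 0 0 0 0; 0.008 0.037 0.08 0 0 0 0; 0.008 0.037 0.08 0 0 0 0")

```text
clock: 4.6
position: [0.571, -0.3028, 0.1141]
ee_rot: [0.002, 0.998, 0.068, 0.002]
contact_force: [-0.6, -0.2, 0.9]
width: 0.0854
gripper_force: 0.0
```

```bash
python3 - <<'E'
from h import *
delta((.5685,-.3045,.03),down(np.radians(7.7)))
E
```

```text
mm [-3.0066  0.9784 84.0954] deg [ 0.2575 -0.2254  0.1295] t 4.6
```

servo_tool(series="-0.002 0.001 0.025 0 0 0 0; -0.003 0.001 0.05 0 0 0 0; -0.003 0.001 0.07 0 0 0 0; -0.003 0.001 0.083 0 0 0 0; -0.003 0.001 0.083 0 0 0 0")

```text
clock: 5.1
position: [0.5685, -0.3046, 0.0298]
ee_rot: [0.002, 0.998, 0.068, 0.001]
contact_force: [-1.1, 0.5, 0.8]
width: 0.0852
gripper_force: 0.0
```

servo_tool(series="0 0 0 0 0 0 0.3; 0 0 0 0 0 0 0.5; 0 0 0 0 0 0 0.7; 0 0 0 0 0 0 0.9; 0 0 0 0 0 0 0.9", squeeze=50)

```text
clock: 5.6
position: [0.5688, -0.3032, 0.0306]
ee_rot: [0.0, 0.998, 0.068, 0.002]
contact_force: [-0.8, 4.9, 6.2]
width: 0.0269
gripper_force: 48.8
```

servo_tool(series="0 0 -0.02 0 0 0 1; 0 0 -0.05 0 0 0 1; 0 0 -0.09 0 0 0 1; 0 0 -0.13 0 0 0 1; 0 0 -0.16 0 0 0 1")

```text
clock: 6.1
position: [0.5686, -0.3048, 0.1924]
ee_rot: [0.003, 0.998, 0.068, 0.003]
contact_force: [0.6, -1.4, -0.2]
width: 0.0266
gripper_force: 49.3
```

servo_tool(series="0 0 0 0 0 0 1; 0 0 0 0 0 0 1")

```text
clock: 6.3
position: [0.5681, -0.3044, 0.19]
ee_rot: [0.002, 0.998, 0.068, 0.002]
contact_force: [-0.7, 0.3, -0.9]
width: 0.0267
gripper_force: 49.3
```

```bash
cat >> h.py <<'E'
def target(t=.41,yaw=np.radians(-2),L=(.699,.113,.287),back=.2,gx=0.):
    X=np.array([np.cos(t)*np.cos(yaw),np.cos(t)*np.sin(yaw),np.sin(t)]); Y=np.array([np.sin(yaw),-np.cos(yaw),0]); Z=np.cross(X,Y)
    return np.array(L)-back*X+.019*Z+gx*X,np.c_[X,Y,Z]
E
python3 - <<'E'
from h import *
print(target()); delta(*target()); delta(*target(back=.3))
i=eyes.camera_info('wrist'); im=eyes.get_image('wrist'); cv2.imwrite('pics/w5.png',im[:,:,::-1])
E
```

```text
(array([0.5233, 0.1191, 0.1899]), array([[ 0.9166, -0.0349,  0.3984],
       [-0.032 , -0.9994, -0.0139],
       [ 0.3986,  0.    , -0.9171]]))
mm [  13.1568 -425.7081   -1.8522] deg [-1.7533 23.2034  9.7214] t 6.3
mm [ -77.3582 -441.5229   37.6059] deg [-1.7533 23.2034  9.7214] t 6.3
```

View pics/w5.png

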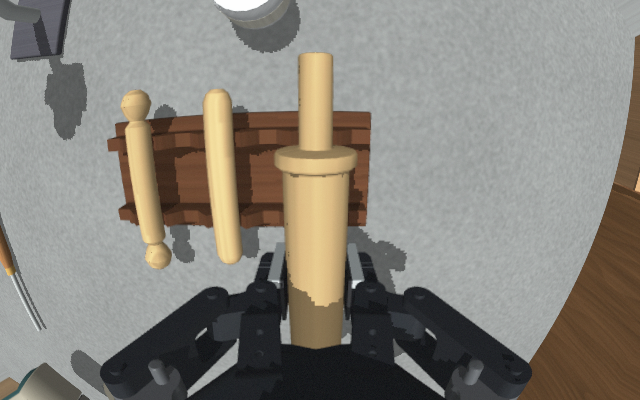

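servo_tool(series="-0.02 -0.05 0 0 4 2 1; -0.04 -0.1 0.01 0 8 4 1; -0.05 -0.14 0.01 -0.5 12 5 1; -0.06 -0.18 0.02 -1 16 6 1; -0.07 -0.22 0.02 -1.3 20 7 1")

```text
clock: 6.85
position: [0.4654, -0.0935, 0.165]
ee_rot: [-0.0, 0.985, 0.006, 0.174]
contact_force: [0.7, -0.4, -1.1]
width: 0.0266
gripper_force: 49.4
```

```bash
python3 - <<'E'
from h import *
delta(*target(back=.3))
i=eyes.camera_info('wrist');s=manip.get_state();W=rot(s['ee_rot'])
for px,z in(((316,53),-.026),((316,150),-.036),((316,172),-.036)):
    e,v=ray(i,px,True); e=W.T@(e-s['position']);v=W.T@v; print(px,e+v*(z-e[2])/v[2])
E
```

```text
mm [ -34.5238 -216.2264    3.096 ] deg [-0.9028  3.4713  2.4844] t 6.85
(316, 53) [ 0.0989 -0.0008 -0.026 ]
(316, 150) [ 0.0637 -0.0009 -0.036 ]
(316, 172) [ 0.0557 -0.0009 -0.036 ]
```

servo_tool(series="-0.01 -0.05 0 0 1 1 1; -0.02 -0.1 0 0 2 1.5 1; -0.03 -0.15 0 -0.5 3 2 1; -0.035 -0.19 0.003 -0.9 3.5 2.5 1; -0.035 -0.216 0.003 -0.9 3.5 2.5 1")

```text
clock: 7.35
position: [0.431, 0.1205, 0.1499]
ee_rot: [0.005, 0.979, -0.016, 0.203]
contact_force: [0.8, -0.9, -1.6]
width: 0.0264
gripper_force: 49.4
```

servo_tool(series="0 0 0 0 0 0 1; 0 0 0 0 0 0 1")

```text
clock: 7.55
position: [0.4326, 0.1204, 0.1507]
ee_rot: [0.005, 0.979, -0.014, 0.204]
contact_force: [0.1, 0.5, -0.1]
width: 0.0265
gripper_force: 49.5
```

```bash
python3 - <<'E'
from h import *
delta(*target(back=.3)); delta(*target()); print(manip.get_state()['qpos'])
E
```

```text
mm [-1.266  -1.9013  0.1752] deg [ 0.1091 -0.0072  0.3688] t 7.55
mm [98.7319 -1.2577  0.1884] deg [ 0.1091 -0.0072  0.3688] t 7.55
[ 0.1907 -0.0205  2.1717 -0.1629  0.5961  1.9071]
```

Slow straight advance.

servo_tool(series="0.02 -0.001 0 0 0 0 1; 0.04 -0.001 0 0 0 0.3 1; 0.06 -0.001 0 0 0 0.3 1; 0.08 -0.001 0 0 0 0.3 1; 0.098 -0.001 0 0 0 0.3 1")

```text
clock: 8.05
position: [0.5247, 0.1148, 0.1911]
ee_rot: [0.005, 0.979, -0.021, 0.204]
contact_force: [0.0, -0.6, -0.8]
width: 0.0265
gripper_force: 49.5
```

servo_tool(series="0 0 0 0 0 0 1; 0 0 0 0 0 0 1; 0 0 0 0 0 0 1; 0 0 0 0 0 0 1")

```text
clock: 8.45
position: [0.5227, 0.117, 0.1909]
ee_rot: [0.005, 0.979, -0.019, 0.205]
contact_force: [0.1, -0.9, -1.7]
width: 0.0265
gripper_force: 49.5
```

```bash
python3 - <<'E'
from h import *
delta(*target()); print(manip.get_state()['qd'])
t=eyes.get_image('top')[:,:,::-1]; s=eyes.get_image('scene')[:,:,::-1]; w=eyes.get_image('wrist')[:,:,::-1]
o=np.zeros((600,800,3),np.uint8)
o[:300,:400]=cv2.resize(t[80:230,200:400],None,fx=2,fy=2,interpolation=2)
o[:300,400:]=cv2.resize(s[150:300,300:500],None,fx=2,fy=2,interpolation=2)
o[300:,:400]=cv2.resize(w[0:300,120:520],None,fx=1,fy=1)
cv2.imwrite('pics/f.png',o); cv2.imwrite('pics/ftop.png',t);cv2.imwrite('pics/fscene.png',s)
E
```

```text
mm [ 0.0466 -2.1766  1.1734] deg [ 0.165  -0.116  -0.1948] t 8.45
[ 0.0086 -0.0031 -0.0099 -0.0015 -0.0034  0.0001]
```

View pics/f.png

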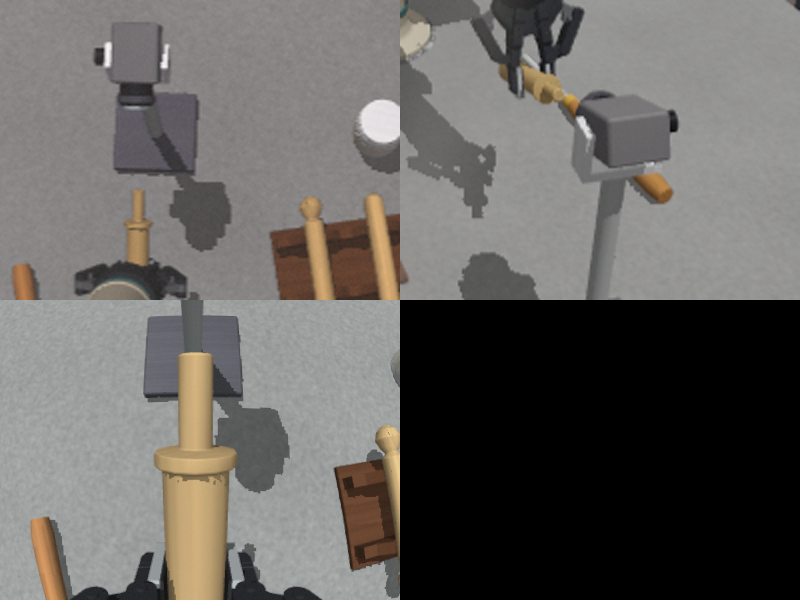

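```bash
python3 - <<'E'
from h import *
T=eyes.camera_info('top');S=eyes.camera_info('scene')
i3=dict(fx=309.707,fy=309.707,cx=315.517,cy=195.45,eye=np.array([0.3875,0.116,0.5576]),orientation=np.array([.1599,-.6762,.6971,-.1767]))
f=tri([ray(T,(235+103/5,80+205/5)),ray(i3,(285,50),1)]);r=tri([ray(T,(235+107/5,80+57/5)),ray(i3,(287,13),1)])
print(f,r,(r[0]-f[0]))
d=r[0]-f[0];print('tilt',np.arctan2(d[2],d[0]))
tip=tri([ray(T,(200+138/2,80+190/2)),ray(S,(300+159/2,150+95/2))]);print('tip',tip)
p,M=target();s=manip.get_state();W=rot(s['ee_rot']);print('cmd tip',s['position']+W@[.099,0,-.019])
l=np.array([.699,.113,.287]); print('lens frame',M.T@(s['position']+W@[.099,0,-.019]-l))
E
```

```text
(array([0.7175, 0.1388, 0.3227]), [np.float64(0.0006282931539374766), np.float64(0.0006282931539374459)]) (array([0.7826, 0.1366, 0.3419]), [np.float64(0.001439201667351599), np.float64(0.0014392016673515913)]) [ 0.0651 -0.0021  0.0193]
tilt 0.28810101174538044
tip (array([0.6065, 0.1143, 0.2491]), [np.float64(0.00228655182112492), np.float64(0.0022865518211250056)])
cmd tip [0.6064 0.1144 0.2488]
lens frame [-0.1002  0.0018 -0.0019]
```

```bash
python3 - <<'E'
from h import *
delta(*target(t=.375,L=(.699,.113,.288)))
E
```

```text
mm [-1.0325 -1.5692 -6.4162] deg [ 0.1306 -2.212  -0.1563] t 8.6
```

servo_tool(series="0 -0.001 -0.003 0 -1 0 1; -0.001 -0.002 -0.006 0 -2.2 0 1; -0.001 -0.002 -0.006 0 -2.2 0 1; -0.001 -0.002 -0.006 0 -2.2 0 1; -0.001 -0.002 -0.006 0 -2.2 0 1")

```text
clock: 9.1
position: [0.5204, 0.1197, 0.1966]
ee_rot: [0.004, 0.982, -0.019, 0.187]
contact_force: [-0.9, -0.3, -1.3]
width: 0.0267
gripper_force: 49.5
```

servo_tool(series="0 0 0 0 0 0 1; 0 0 0 0 0 0 1; 0 0 0 0 0 0 1; 0 0 0 0 0 0 1; 0 0 0 0 0 0 1")

```text
clock: 9.6
position: [0.5208, 0.1197, 0.1969]
ee_rot: [0.004, 0.982, -0.019, 0.187]
contact_force: [0.2, 0.1, -0.3]
width: 0.0267
gripper_force: 49.5
```

```bash
python3 - <<'E'
from h import *
delta(*target(t=.375,L=(.699,.113,.288))); s=manip.get_state(); print(s['qd'],s['gripper_force'])
print(manip.sign_off())
E
```

```text
mm [-0.7158  0.4392 -0.4685] deg [ 0.1279 -0.038  -0.1725] t 9.6
[-0.0001 -0.0011 -0.0014 -0.0011 -0.0012  0.0002] 49.51589226722717
the job is handed in; nothing more can be done
None
```

I handed the job in at 9.6 s with the handle held still at 49.5 N. By my measurements its tenon end is about 100 mm from the glass and centred to a few mm. The camera's tilt is the least certain figure: I used 0.375 rad, but my estimates ranged from 0.28 to 0.5. No verdict came back.

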